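Slide the tip-carrier plate home in its dock

TASK

Pick up the steel carrier plate by its grip, lay it flat on the wide landing at the near end of the dock, and then slide it along the lane under the hold-down bar until you feel it drop into the pocket, lying level and fully down, flush with the liner. Slide it rather than lowering it in from above, be gentle and never force it against the end of the pocket, then let go; leave the glove box, the gel bottle and the cup alone.

Things in the scene. Friction and masses are not known exactly. Their poses are not given: they have to be found in the camera images.
- plate_center (a point): Centre of the loose steel carrier plate: flat, 120 (its x) x 80 (its y) x 6 mm, 0.2 to 0.3 kg, six dark round marks on top, lying on the bench beside the dock. The point is the middle of the flat part, 3 mm above the underside. z up. The +x end (away from the grip) leads: it goes in with its x along the dock's x.
- plate_grip (a point): Middle of the plate's upright grip tab: a steel block 14 mm (plate x) x 40 mm (plate y) standing 34 mm up from the plate's top face; it is 45 mm behind the plate's centre (plate x = -45 mm) and 23 mm above the plate's underside. Axes as the plate's.
- dock: The fixed dock: grey base 420 x 140 x 24 mm with a white liner 6 mm thick on it, its top (the sliding surface) at z = 30 mm. Origin on the bench, z up, +x the way the plate slides, y = 0 the lane's middle. Aluminium side rails, tops at z = 42 mm. Nothing in it moves or gives. The pocket is a gap in the liner: see the lane and the bar.
- landing (a point): Point on the liner's top in the middle of the wide landing, at dock x = -140 mm, z = 30 mm: with its centre here the plate lies wholly on the landing, short of the taper. Rails here 104 mm apart, from dock x = -235 to -87 mm. Axes as the dock's.
- lane (a point): Start of the narrow lane, on the liner's top, at dock x = -45 mm: from here on the rails are 84 mm apart; between -87 and -45 mm they taper. The pocket lies farther on: 124 mm long in x, as wide as the lane, 6 mm deep, floor at dock z = 24 mm. Its centre is 75 to 115 mm past this point (dock x = 30 to 70), not measured: feel or see it.
- bar (a point): Middle of the underside of the steel hold-down bar across the lane, dock x = 80 mm (bar 12 wide, 8 thick), 12 mm above the liner's top. Unless held up, the plate falls into the pocket by its own weight as its trailing edge clears the near edge (leading end tips down about 60 mm sooner); within 4 mm more it meets the rigid far wall. Open fingers may touch the bar.
- plate: The same carrier plate; origin at the middle of its underside, axes as for its centre.
- glove_box: Bystander: carton of gloves 120 x 230 x 75 mm, origin under its middle.
- gel: Bystander: clear gel bottle, 52 mm across, 150 mm tall, origin under its middle.
- cup: Bystander: steel cup, 70 mm across the rim, 80 mm tall, origin under its middle.
Things that resemble listed ones, but are neither listed nor needed, are in the scene too. Leave any yellow look-alike of the plate alone.

How it is judged:
By the outcome, as a careful person would: the job done as asked, in the order asked, and still so for the second after the job is handed in, with the robot touching nothing.
It also fails if it takes over 54 s, if anything falls off the work surface, if the arm or the gripper's body presses on something with over 40 N, if the wrist force passes 120 N, or if a joint passes its speed limit or range.

ROBOT

A 6-joint arm with a two-finger parallel gripper is mounted at the origin on the work surface. World frame = base frame: x ahead of the robot, y to its left, z up, the work surface at z = 0. Lengths are in m, angles in degrees, forces in N, time in s.
With the tool pointing down it reaches from about 0.35 to 0.875 m from the base axis. Payload 4.2 kg.
Tool frame: the origin (TCP) lies midway between the tips of the shut fingers; the grasp point (between the pads) lies 19 mm behind it; y points along the fingers, z is the direction in which the jaws open and shut, and the axes are right-handed (so a half turn about y gives the same grasp; the last joint's range is limited). The gripper opens to 87 mm and grips with 3 to 60 N. Pads are 19 mm wide; open, the fingers measure 117 mm over their backs; the gripper's body (75 mm by 190 mm) begins 51 mm behind the grasp point.
Start: joints at [14.817, 22.042, 0.453, 0, -68.411, -14.817], TCP at [0.625, 0, 0.223] pointing down, gripper open.
Joint ranges: [-179.83, 179.83], [-69.29, 118.12], [-61.27, 80.66], [-181.25, 117.63], [-171.15, -9.14], [-177.46, 177.46]. Speed limits (degrees/s): [159.86, 159.86, 180, 180, 180, 180].

INTERFACE

Orientations are given as [roll, pitch, yaw] about the fixed x, y, z axes, in that order (R = Rz(yaw) Ry(pitch) Rx(roll)).
In Python, from workcell import env gives the robot as it stands. The module is installed in compiled form; this text tells all that it offers. Calls block until the motion is done:
- env.goto(position, orientation): joint-space move of the TCP to a pose.
- env.move_straight(position, rotation=None, rate=0.15, force_limit=None): straight line of the TCP; rotation=None keeps the orientation; rate is the mean speed in m/s. With force_limit (N) it stops when the force on the tool has changed by that much, and returns True; else False.
- env.set_joints(angles): joint-space move.
- env.gripper_to(opening, grasp_force=None): opening from 0.0 (shut) to 1.0 (fully open); grasp_force is the grip in N (None keeps the last); returns when the fingers have stopped.
- env.dwell(seconds).
- env.inverse_kinematics(position, orientation): joint angles nearest the present ones, or None.
- env.read_state(): the state.
- env.grab_frame(name): name is "scene" or "side" or "wrist"; returns a dict with "image" (384x512x3 uint8, blue, green, red), "fx", "fy", "cx", "cy" (pixels), "position" and "orientation" of the camera in the world. Camera axes: x right, y up, looking along -z (the intrinsics and any distortion apply to the point x, -y, -z); pixel columns grow to the right and rows downward; lengths in m; the calibration is good to about 2 mm. A picture is of the moment at which its call begins. There is no depth.
A pose or a line that the arm cannot do raises env.Unreachable and nothing moves.
- env.close_job(): hands the job in, once; it reports no verdict.
Trained networks look in a picture, given as the dict that the camera call returned (one of the last four; its "shot" number tells which), for a name from the list of things; names that differ only in an ending like _2 or _b are one class to them, and where a whole thing is asked for, a point or a joint stands for the part that bears it (a point fixed in the world has none). Each returns a list of dicts, best first, with "score" (0 to 1); they miss things now and then, are a little off and sometimes report something else, mostly with a low value. They report only what shows in the picture. A call takes as long as a camera call. They do not tell look-alikes from the thing itself.
- env.search_frame(picture, thing): "xyz" ([x, y, z] in m, in world coordinates, good to about 4 mm: the middle of the surface that is visible of it).
- env.trace(picture, thing): "mask" (384x512 bool, what is visible of it).
The state is a dict: "clock": time; "joint_positions": joint angles; "qvel": joint speeds; "joint_torque": joint torques, N m; "position": TCP position; "tool_rot": TCP orientation; "force": force on the tool from outside, world axes, zero at the start; "wrist_torque": the same for the moment, N m; "opening": opening from 0.0 (shut) to 1.0 (fully open).
Only numpy, scipy, OpenCV 4.12 (cv2) and the standard library are available. Lean on these libraries where they do the work, as an engineer would, in place of code of your own. Each camera call takes 0.05 s, during which the arm holds its last target.

## Working session

There is one attempt and no reset: what is moved stays moved. The work goes in short steps, each a Python script; the robot and the scene stay as the last script left them, time stands still between calls to the robot, and variables do not carry over. Pictures are saved under pics/ and viewed, and the job is handed in when it is done.

```bash
mkdir -p pics; cat > h.py <<'E'
from workcell import env
import numpy as np, cv2
def snap(n,f):
    p=env.grab_frame(n); cv2.imwrite('pics/'+f,p['image']); return p
E
python3 - <<'E'
from h import *
s=env.read_state(); print(s)
for n in ['scene','side','wrist']:
    p=snap(n,f'a_{n}.png'); print({k:v for k,v in p.items() if k!='image'})
    for t in ['plate_center','plate_grip','plate','dock','landing','lane','bar']:
        try:
            for d in env.search_frame(p,t)[:4]: print(n,t,np.round(d['xyz'],4),round(d['score'],2))
        except Exception as e: print(t,e)
print(env.read_state()['clock'])
E
```

```text
{'clock': 0.0, 'joint_positions': array([ 1.48176164e+01,  2.20915114e+01,  3.79425486e-01, -2.94519801e-02,
       -6.84141754e+01, -1.48156055e+01]), 'qvel': array([ 0.04722602, -0.02193526, -0.01026711,  0.08667531, -0.02730452,
       -0.03517661]), 'joint_torque': array([ 5.69075401e-04, -3.90661991e+01,  1.87403029e+01,  4.22001421e+00,
        1.09914420e-02, -1.81494070e-04]), 'position': array([6.24377765e-01, 2.76740324e-05, 2.21448122e-01]), 'tool_rot': array([-8.98709371e+01,  5.83399113e-03,  8.99911521e+01]), 'force': array([0.57788636, 0.48140274, 0.759468  ]), 'wrist_torque': array([ 0.01459248, -0.03153842, -0.02448897]), 'opening': 1.002148058300257}
{'fx': 375.770702180608, 'fy': 375.770702180608, 'cx': 251.1095513581018, 'cy': 199.48028825612835, 'position': array([1.22296782, 0.38800377, 0.7622433 ]), 'orientation': array([ 49.28834914,  -0.67395536, 123.60157644]), 'shot': 1}
scene plate_center [ 0.4768 -0.3959  0.0064] 0.89
scene plate_center [ 0.3448 -0.133   0.0056] 0.82
scene plate_center [ 0.5235 -0.1985  0.0065] 0.57
scene plate_grip [ 0.5215 -0.1982  0.00
[... 1092 characters left out ...]
12] 0.59
{'fx': 308.10019897526314, 'fy': 308.10019897526314, 'cx': 249.7154994571536, 'cy': 188.8622165756547, 'position': array([ 0.62541756, -0.08140892,  0.38586549]), 'orientation': array([-1.73713549e+01, -5.42133997e-02, -1.79998960e+02]), 'shot': 3}
wrist plate_center [ 0.3637 -0.1448  0.0084] 0.83
wrist plate_center [ 0.5012 -0.1714  0.0064] 0.6
wrist plate_grip [ 0.3581 -0.1464  0.0053] 0.81
wrist plate_grip [ 0.5025 -0.1697  0.0047] 0.65
wrist plate [ 0.4996 -0.1678  0.0043] 0.87
wrist plate [ 0.3642 -0.1463  0.0059] 0.83
wrist dock [0.6141 0.0483 0.0281] 0.66
wrist landing [0.611  0.0492 0.0323] 0.84
wrist lane [0.6151 0.0498 0.031 ] 0.72
wrist bar [0.6122 0.0534 0.029 ] 0.61
1.2
```

View pics/a_scene.png

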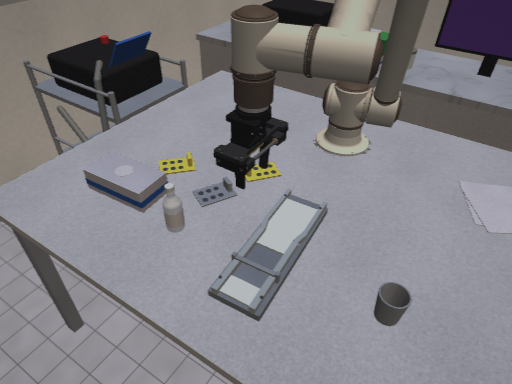

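View pics/a_side.png

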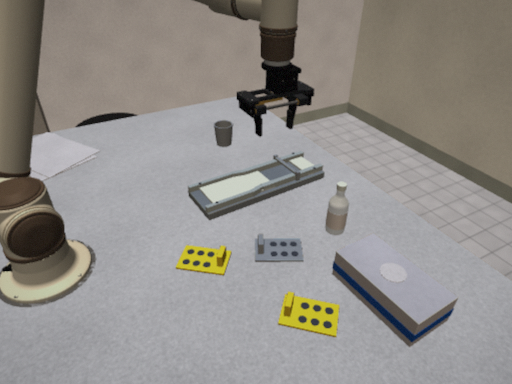

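View pics/a_wrist.png

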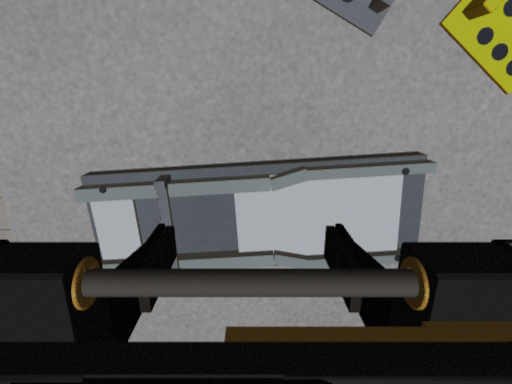

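```bash
python3 - <<'E'
from h import *
a=cv2.imread('pics/a_scene.png'); b=cv2.imread('pics/a_side.png')
def c(im,x,y,w,h,f,n): cv2.imwrite('pics/'+n,cv2.resize(im[y:y+h,x:x+w],None,fx=f,fy=f,interpolation=cv2.INTER_CUBIC))
c(a,205,185,130,130,4.5,'c1.png'); c(a,150,145,140,75,5.5,'c2.png'); c(b,180,145,155,75,5,'c3.png'); c(b,240,225,80,50,9,'c4.png')
E
```

```text
(no output)
```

View pics/c1.png

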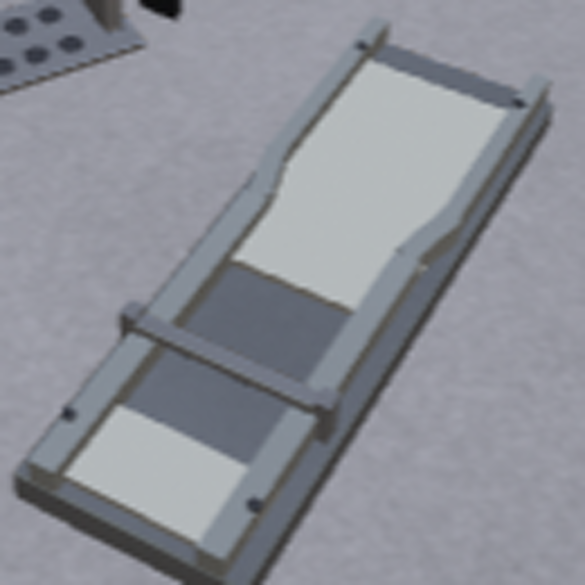

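View pics/c2.png

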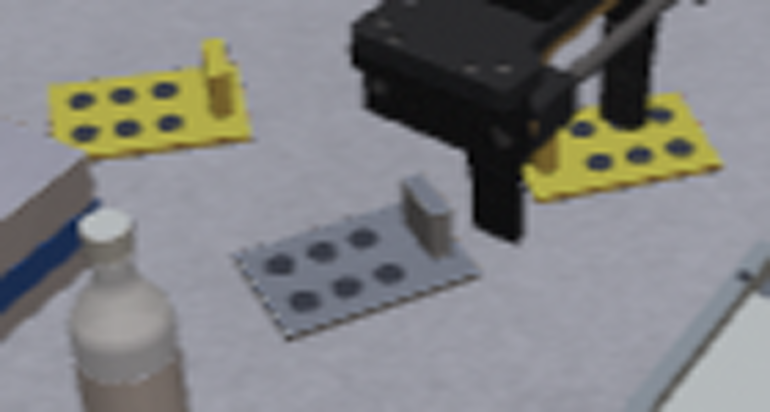

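View pics/c3.png

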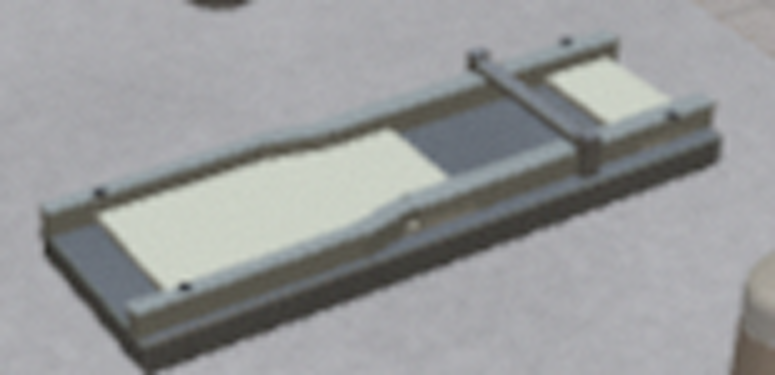

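View pics/c4.png

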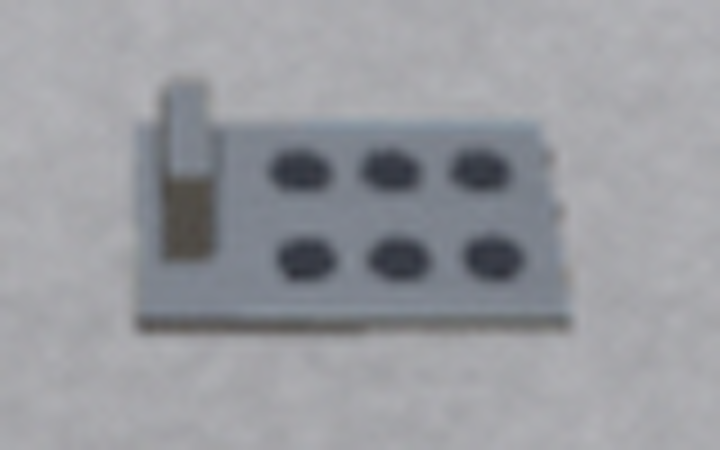

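```bash
cat >> h.py <<'E'
from scipy.spatial.transform import Rotation as R
from scipy.optimize import least_squares
CAM={'scene':dict(f=375.7707,cx=251.10955,cy=199.48029,p=[1.22296782,0.38800377,0.7622433],o=[49.28834914,-0.67395536,123.60157644]),
'side':dict(f=382.2185,cx=255.082325,cy=195.922375,p=[0.12620353,-0.80204821,0.68101328],o=[54.32780633,-0.28954867,-28.70937237])}
def cam(p): return dict(f=p['fx'],cx=p['cx'],cy=p['cy'],p=p['position'],o=p['orientation'])
def proj(c,P):
    q=(np.atleast_2d(P)-c['p'])@R.from_euler('xyz',c['o'],degrees=True).as_matrix()
    return np.c_[c['cx']+c['f']*q[:,0]/-q[:,2], c['cy']-c['f']*q[:,1]/-q[:,2]]
def ray(c,uv,z):
    uv=np.atleast_2d(uv); d=np.c_[(uv[:,0]-c['cx'])/c['f'],-(uv[:,1]-c['cy'])/c['f'],-np.ones(len(uv))]@R.from_euler('xyz',c['o'],degrees=True).as_matrix().T
    p=np.array(c['p']); return p+d*((z-p[2])/d[:,2])[:,None]
def pose(t,L):
    L=np.atleast_2d(L); c,s=np.cos(t[2]),np.sin(t[2])
    return np.c_[t[0]+c*L[:,0]-s*L[:,1], t[1]+s*L[:,0]+c*L[:,1], L[:,2]]
def fit(obs,t0):
    # obs list (cam, local xyz, uv)
    f=lambda t: np.concatenate([(proj(c,pose(t,L))-uv).ravel() for c,L,uv in obs])
    r=least_squares(f,t0,loss='soft_l1'); return r.x, f(r.x).reshape(-1,2)
E
python3 - <<'E'
from h import *
S,D=CAM['scene'],CAM['side']
c2=lambda x,y:(150+x/5.5,145+y/5.5); c4=lambda x,y:(240+x/9,225+y/9); c1=lambda x,y:(205+x/4.5,185+y/4.5); c3=lambda x,y:(180+x/5,145+y/5)
t=.006
# plate: side view: tab at left=-x end; +y is left of +x => up in side image
o=[(D,(-.06,.04,t),c4(136,125)),(D,(.06,.04,t),c4(542,125)),(D,(.06,-.04,t),c4(570,317)),(D,(-.06,-.04,t),c4(138,317)),
(S,(.06,-.04,t),c2(236,258)),(S,(-.06,.04,t),c2(480,272)),(S,(.06,.04,t),c2(288,335))]
for x,r in [fit([a for a in o if a[0] is D],[.52,-.2,-.3]),fit([a for a in o if a[0] is S],[.52,-.2,-.3]),fit(o,[.52,-.2,-.3])]:
    print(x[:2],np.degrees(x[2]));print(r.round(1).tolist())
o=[(D,(-.21,-.07,0),c3(150,372)),(D,(-.21,-.07,.024),c3(150,347)),(D,(-.21,.07,.024),c3(45,240)),(D,(.21,-.07,.024),c3(718,133)),(D,(.21,-.07,0),c3(718,160)),
(S,(.21,-.07,.024),c1(15,477)),(S,(.21,.07,.024),c1(240,583)),(S,(-.21,.07,.024),c1(550,108))]
for x,r in [fit([a for a in o if a[0] is D],[.6,.06,.1]),fit([a for a in o if a[0] is S],[.6,.06,.1]),fit(o,[.6,.06,.1])]:
    print(x[:2],np.degrees(x[2]));print(r.round(1).tolist())
E
```

```text
[ 0.52196208 -0.21018706] -28.403266785245943
[[-0.3, -0.4], [0.3, -0.4], [0.5, 0.3], [-0.4, 0.3]]
[ 0.52367195 -0.20220071] -27.80824915455203
[[-0.5, -0.5], [0.5, -0.0], [-0.0, 0.4]]
[ 0.52250229 -0.20757769] -27.7179946762366
[[-0.8, -0.8], [-0.3, -1.2], [0.2, -0.7], [-0.5, -0.3], [-1.6, -1.3], [-0.6, -0.9], [-1.1, -0.4]]
[0.61999244 0.06804117] 4.703894275126104
[[0.3, 1.9], [-0.2, 0.2], [-1.1, -2.8], [0.9, -0.9], [0.1, -0.1]]
[0.6200763 0.0707784] 3.892035537890649
[[-1.6, -0.8], [0.7, 2.2], [0.3, -1.6]]
[0.62054512 0.069445  ] 4.308951973887596
[[-0.1, 1.3], [-0.6, -0.4], [-1.2, -3.3], [0.9, -0.9], [0.1, -0.1], [-1.7, -0.5], [0.8, 2.2], [-0.6, -2.0]]
```

```bash
python3 - <<'E'
from h import *
env.goto([.62,.11,.26],[-90,0,90])
p=snap('wrist','d1.png'); np.save('d1.npy',[p['fx'],p['cx'],p['cy'],*p['position'],*p['orientation']])
print(env.read_state()['clock'],env.read_state()['position'])
q=np.radians(-28); g=np.array([.5225,-.206])-.045*np.array([np.cos(q),np.sin(q)]); off=.05*np.array([-np.sin(q),np.cos(q)])
print('grip',g)
env.goto([g[0]+off[0],g[1]+off[1],.20],[-90,0,90-28])
p=snap('wrist','d2.png'); np.save('d2.npy',[p['fx'],p['cx'],p['cy'],*p['position'],*p['orientation']])
s=env.grab_frame('side')
print([ (d['xyz'].round(3),d['score']) if hasattr(d['xyz'],'round') else d for d in env.search_frame(s,'gel')[:1]+env.search_frame(s,'glove_box')[:1]])
print(env.read_state()['clock'],env.read_state()['position'],env.read_state()['force'])
a=cv2.imread('pics/d1.png'); cv2.imwrite('pics/d1c.png',cv2.resize(a[0:260,40:512],None,fx=1.69,fy=1.69,interpolation=3))
E
```

```text
1.7917 [0.61968129 0.11006162 0.25969309]
grip [ 0.48276736 -0.18487378]
[{'xyz': [0.6907, -0.2229, 0.0768], 'score': 0.81}, {'xyz': [0.6305, -0.4778, 0.0773], 'score': 0.86}]
3.0833 [ 0.50712112 -0.13980658  0.2000883 ] [ 0.40315297 -0.15373155 -0.03152146]
```

View pics/d1.png

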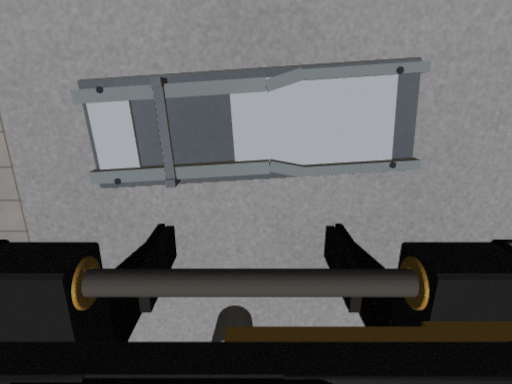

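View pics/d2.png

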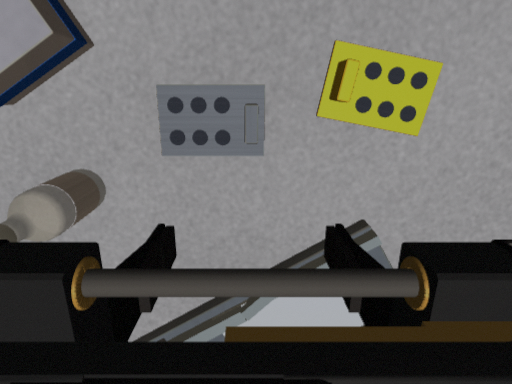

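```bash
python3 - <<'E'
from h import *
a=cv2.imread('pics/d2.png'); cv2.imwrite('pics/d2c.png',cv2.resize(a[75:165,145:280],None,fx=5.5,fy=5.5,interpolation=3))
a=cv2.imread('pics/d1.png'); 
cv2.imwrite('pics/d1a.png',cv2.resize(a[50:200,65:265],None,fx=4,fy=4,interpolation=3))
cv2.imwrite('pics/d1b.png',cv2.resize(a[50:200,240:440],None,fx=4,fy=4,interpolation=3))
E
```

```text
(no output)
```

View pics/d2c.png

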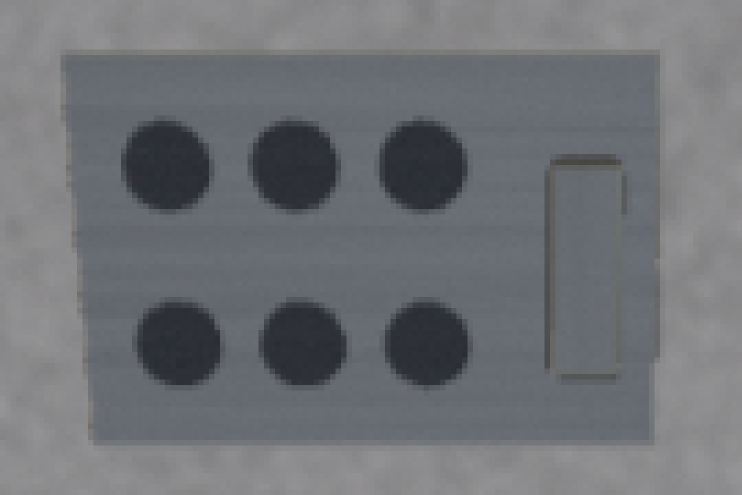

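View pics/d1a.png

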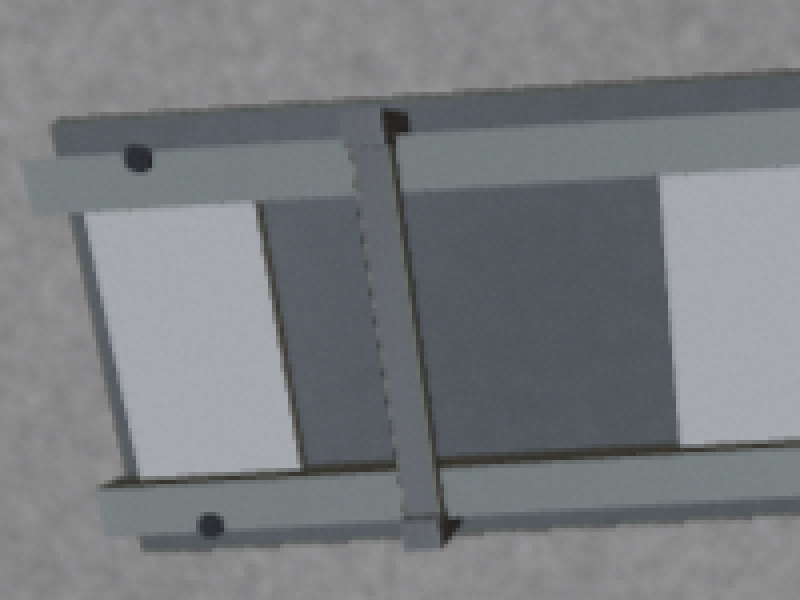

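View pics/d1b.png

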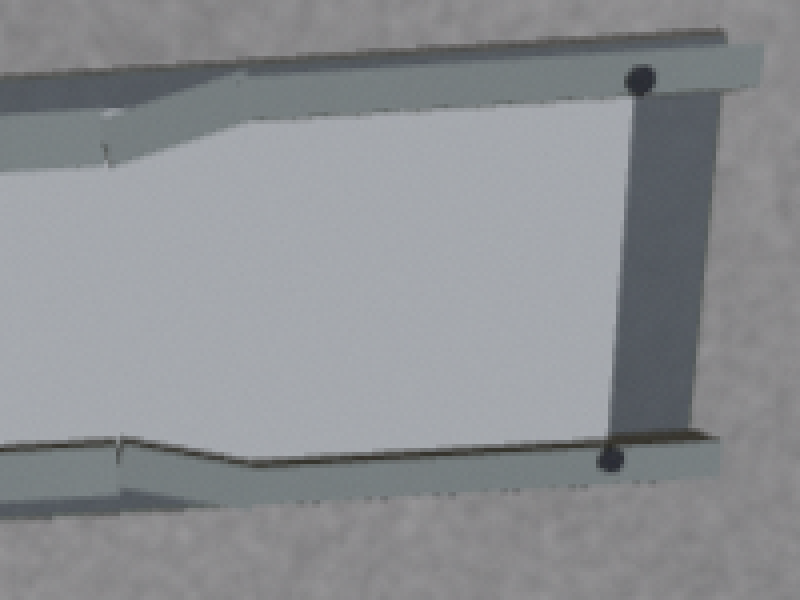

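```bash
python3 - <<'E'
from h import *
def ld(n):
    v=np.load(n); return dict(f=v[0],cx=v[1],cy=v[2],p=v[3:6],o=v[6:9])
S,D,W=CAM['scene'],CAM['side'],ld('d1.npy'); W2=ld('d2.npy')
e=lambda x,y:(145+(x+.5)/5.5-.5,75+(y+.5)/5.5-.5); t=.006
o=[(W2,(.06,-.04,t),e(63,54)),(W2,(-.06,-.04,t),e(659,54)),(W2,(-.06,.04,t),e(653,443)),(W2,(.06,.04,t),e(92,443)),(W2,(-.052,-.02,.04),e(624,161)),(W2,(-.052,.02,.04),e(618,377)),(W2,(-.038,.02,.04),e(550,377)),(W2,(-.038,-.02,.04),e(548,161))]
x,r=fit(o,[.52,-.2,-.5]); print('plate',x[:2],np.degrees(x[2]),r.round(1).tolist()); P=x
a=lambda x,y:(65+x/4,50+y/4); b=lambda x,y:(240+x/4,50+y/4)
o=[(W,(-.087,-.052,.042),b(247,122)),(W,(-.045,-.042,.042),b(108,167)),(W,(-.087,.052,.042),b(253,466)),(W,(-.045,.042,.042),b(120,443)),
(W,(-.21,-.07,.024),b(725,37)),(W,(.21,-.07,.024),a(53,122)),(W,(.21,.07,.024),a(140,545))]
x,r=fit(o,[.62,.07,.07]); print('dock',x[:2],np.degrees(x[2]),r.round(1).tolist())
def inv(x,p):
    c,s=np.cos(x[2]),np.sin(x[2]); d=p[:,:2]-x[:2]; return np.c_[d[:,0]*c+d[:,1]*s,-d[:,0]*s+d[:,1]*c].round(4)
print('far',inv(x,ray(W,[a(257,203),a(298,467)],.03)).tolist(),'near',inv(x,ray(W,[a(659,177),a(680,443)],.03)).tolist())
print('barnear/far',inv(x,ray(W,[a(390,145),a(350,145)],.05)).tolist())
np.save('fit.npy',[P,x])
E
```

```text
plate [ 0.52207432 -0.20551094] -28.078014486076192 [[-0.6, -0.7], [0.2, -0.5], [0.2, 0.6], [0.2, 0.4], [-0.1, 0.0], [0.6, 0.2], [-0.3, 0.1], [-0.1, -0.0]]
dock [0.64073302 0.07293724] 3.3100485112636644 [[2.0, -0.1], [1.2, -0.3], [0.8, 0.5], [0.7, 0.4], [-17.5, -0.3], [-20.3, -0.7], [-17.1, 2.7]]
far [[0.125, -0.0407], [0.126, 0.0424]] near [[0.0013, -0.0414], [0.0007, 0.0415]]
barnear/far [[0.0766, -0.0545], [0.0881, -0.0552]]
```

```bash
python3 - <<'E'
from h import *
def ld(n):
    v=np.load(n); return dict(f=v[0],cx=v[1],cy=v[2],p=v[3:6],o=v[6:9])
W=ld('d1.npy'); P=np.load('fit.npy')[0]
a=lambda x,y:(65+x/4,50+y/4); b=lambda x,y:(240+x/4,50+y/4)
o=[(W,(-.087,-.052,.042),b(247,122)),(W,(-.045,-.042,.042),b(108,167)),(W,(-.087,.052,.042),b(253,466)),(W,(-.045,.042,.042),b(120,443)),
(W,(-.23,-.07,.024),b(725,37)),(W,(.19,-.07,.024),a(53,122)),(W,(.19,.07,.024),a(140,545)),(W,(.074,-.055,.05),a(390,145)),(W,(.086,-.055,.05),a(350,145)),(W,(.086,.055,.05),a(401,515)),(W,(.074,.055,.05),a(443,515))]
x,r=fit(o,[.62,.07,.07]); print('dock',x[:2],np.degrees(x[2]),r.round(1).tolist())
def inv(x,p):
    c,s=np.cos(x[2]),np.sin(x[2]); d=p[:,:2]-x[:2]; return np.c_[d[:,0]*c+d[:,1]*s,-d[:,0]*s+d[:,1]*c].round(4)
print('far',inv(x,ray(W,[a(257,203),a(298,467)],.03)).tolist(),'near',inv(x,ray(W,[a(659,177),a(680,443)],.03)).tolist())
np.save('fit.npy',[P,x])
S,D=CAM['scene'],CAM['side'];c1=lambda x,y:(205+x/4.5,185+y/4.5); c3=lambda x,y:(180+x/5,145+y/5)
print('scene near',inv(x,ray(S,[c1(232,262),c1(355,311)],.03)).tolist(),'side near',inv(x,ray(D,[c3(390,128),c3(448,178)],.03)).tolist(),'scene far',inv(x,ray(S,[c1(120,405),c1(247,463)],.03)).tolist())
E
```

```text
dock [0.64197077 0.07325997] 3.3652007943990787 [[0.9, 0.1], [0.1, -0.0], [-0.1, 0.7], [-0.2, 0.6], [-1.8, -1.2], [-5.1, -1.2], [-3.3, 2.2], [1.1, -0.2], [0.7, 0.4], [1.1, -0.0], [0.1, -0.6]]
far [[0.1237, -0.0411], [0.1248, 0.042]] near [[-0.0, -0.0416], [-0.0005, 0.0412]]
scene near [[0.004, -0.0398], [0.0009, 0.0388]] side near [[0.0003, 0.0367], [-0.0005, -0.0315]] scene far [[0.1252, -0.0402], [0.1231, 0.0369]]
```

```bash
cat >> h.py <<'E'
def st(m=''):
    s=env.read_state(); print(m,round(s['clock'],2),'pos',s['position'].round(4),'rot',np.round(s['tool_rot'],1),'F',s['force'].round(2),'op',round(s['opening'],3)); return s
def w(x,L): return pose(x,[L])[0]
E
python3 - <<'E'
from h import *
P,X=np.load('fit.npy'); yp=np.degrees(P[2])
g=w(P,(-.045,0,.010)); o=[-90,0,90+yp]
env.gripper_to(.6)
env.goto([g[0],g[1],.06],o)
print(env.move_straight(g,rate=.08,force_limit=8)); st('down')
env.gripper_to(0,25); s=st('grip')
env.move_straight(s['position']+[0,0,.04],rate=.1); st('lift'); snap('wrist','e1.png'); snap('side','e2.png')
E
```

```text
False
down 5.37 pos [ 0.4829 -0.1843  0.0105] rot [-90.1  -0.   61.9] F [ 0.52  0.51 -0.57] op 0.598
grip 6.1 pos [ 0.4825 -0.1843  0.0101] rot [-90.   -0.   61.9] F [-0.05 -0.04  1.27] op 0.161
lift 6.65 pos [ 0.4817 -0.1842  0.0496] rot [-89.9   0.   61.9] F [-0.69  0.39 -4.14] op 0.16
```

View pics/e2.png

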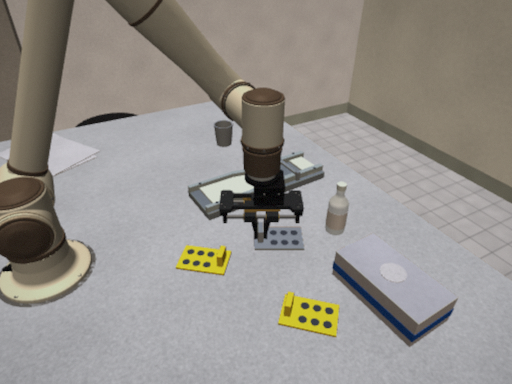

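View pics/e1.png

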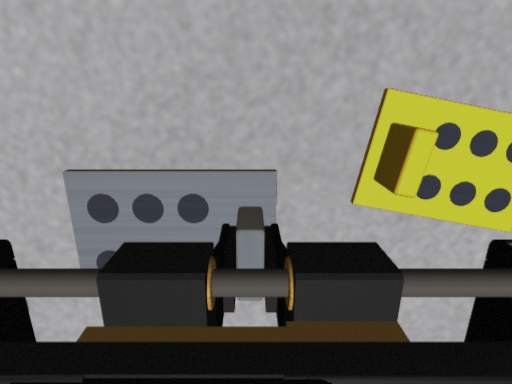

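```bash
python3 - <<'E'
from h import *
P,X=np.load('fit.npy'); yd=np.degrees(X[2]); o=[-90,0,90+yd]
env.move_straight([.4817,-.1842,.11],rate=.15)
t=w(X,(-.140-.045,0,.11)); env.goto(t,o); st('above')
t[2]=.06; env.move_straight(t,rate=.12); s=st('near')
snap('wrist','f1.png');snap('side','f2.png')
E
```

```text
above 8.28 pos [0.4571 0.0618 0.1095] rot [-89.9   0.   93.3] F [ 0.12 -0.75 -2.86] op 0.159
near 8.84 pos [0.4579 0.0618 0.0602] rot [-90.    0.   93.3] F [ 0.47 -0.3  -2.26] op 0.16
```

View pics/f1.png

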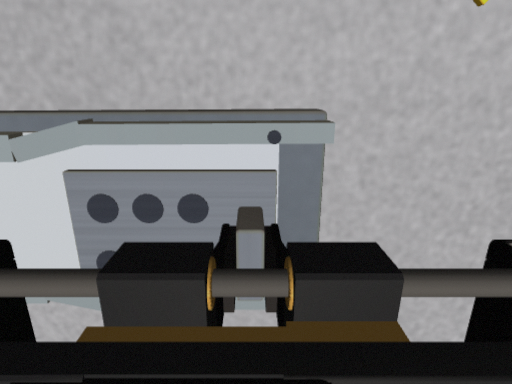

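View pics/f2.png

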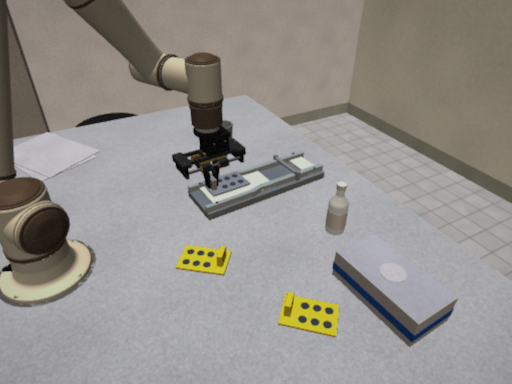

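```bash
python3 - <<'E'
from h import *
P,X=np.load('fit.npy')
t=w(X,(-.185,0,.037)); print(env.move_straight(t,rate=.03,force_limit=4)); s=st('down')
env.gripper_to(.21); s=st('loose')
t[2]=.048; env.move_straight(t,rate=.08); st('up')
snap('wrist','g1.png');snap('scene','g2.png')
E
```

```text
True
down 9.58 pos [0.457  0.0623 0.0399] rot [-89.9   0.   93.4] F [-1.45  0.59  4.55] op 0.157
loose 9.98 pos [0.4556 0.0617 0.039 ] rot [-89.8   0.1  93.3] F [-0.06  0.2   0.4 ] op 0.21
up 10.24 pos [0.4578 0.0626 0.0484] rot [-89.9   0.   93.3] F [-0.34  0.11  0.15] op 0.209
```

View pics/g1.png

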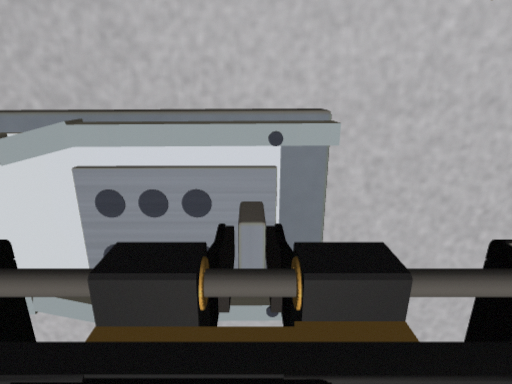

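View pics/g2.png

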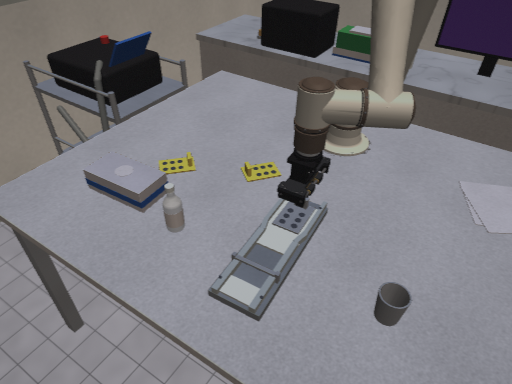

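```bash
python3 - <<'E'
from h import *
P,X=np.load('fit.npy')
env.gripper_to(.24); st()
for c in [-.06,-.03,-.01]:
    r=env.move_straight(w(X,(c-.0415,0,.048)),rate=.05,force_limit=5); s=st(str((c,r)))
    if r: break
snap('wrist','h1.png');snap('scene','h2.png')
E
```

```text
10.68 pos [0.4572 0.0623 0.0479] rot [-89.8   0.1  93.3] F [ 0.1  -0.65 -0.36] op 0.236
(-0.06, False) 12.49 pos [0.5407 0.0673 0.0482] rot [-89.8   0.1  93.3] F [-0.07 -0.58 -0.51] op 0.24
(-0.03, False) 13.24 pos [0.5712 0.0692 0.048 ] rot [-89.9   0.   93.3] F [ 0.33 -0.46 -0.3 ] op 0.238
(-0.01, False) 13.79 pos [0.5912 0.0704 0.048 ] rot [-89.9   0.   93.3] F [-1.3  -0.74  0.96] op 0.245
```

View pics/h1.png

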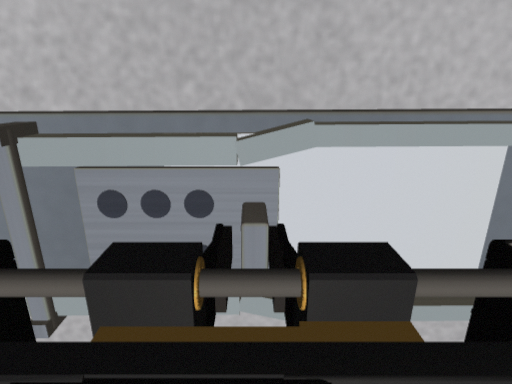

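View pics/h2.png

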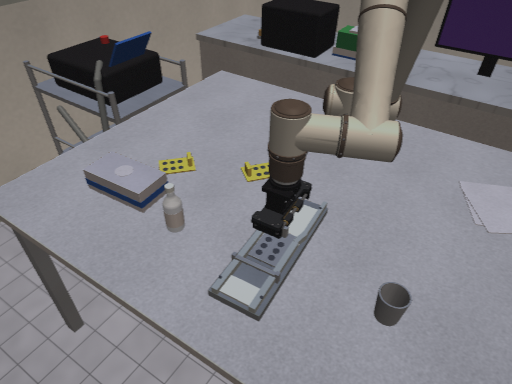

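```bash
python3 - <<'E'
from h import *
P,X=np.load('fit.npy')
for c in [.01,.025,.04,.05]:
    r=env.move_straight(w(X,(c-.0415,0,.048)),rate=.03,force_limit=5); s=st(str((c,r)))
    if r: break
snap('wrist','i1.png');snap('scene','i2.png')
a=cv2.imread('pics/i2.png'); cv2.imwrite('pics/i2c.png',cv2.resize(a[185:315,205:335],None,fx=4.5,fy=4.5,interpolation=3))
E
```

```text
(0.01, False) 14.71 pos [0.6112 0.0716 0.048 ] rot [-89.9   0.   93.3] F [ 0.5  -0.13 -0.44] op 0.241
(0.025, False) 15.36 pos [0.6261 0.0724 0.0481] rot [-89.9   0.   93.3] F [ 0.46 -0.22 -0.25] op 0.237
(0.04, False) 16.01 pos [0.641  0.0733 0.0482] rot [-89.9   0.1  93.3] F [ 0.24 -0.53 -0.83] op 0.244
(0.05, False) 16.49 pos [0.651  0.0738 0.0481] rot [-89.9   0.1  93.3] F [-0.49  0.3   0.01] op 0.242
```

View pics/i1.png

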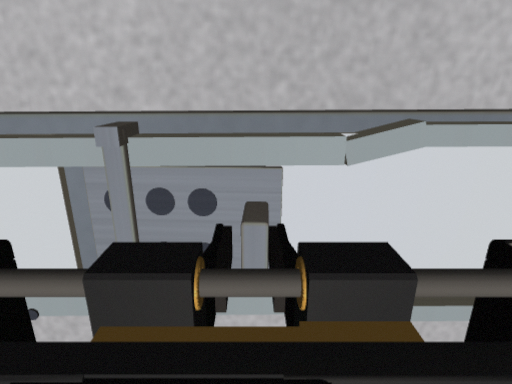

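View pics/i2c.png

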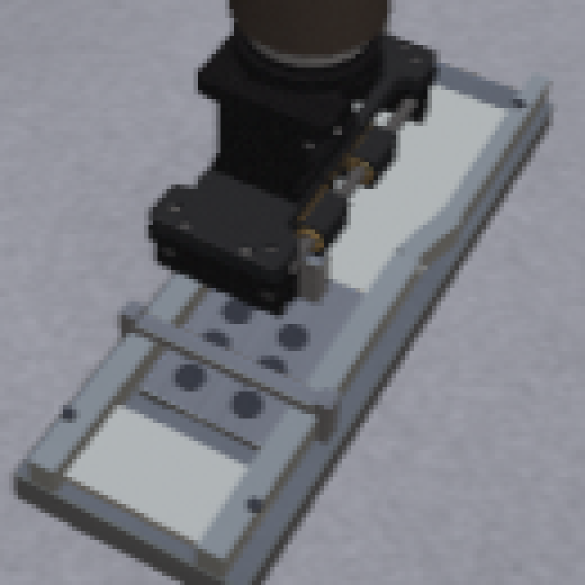

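```bash
cat > step.py <<'E'
from h import *
import sys
P,X=np.load('fit.npy'); cs=[float(v) for v in sys.argv[2:]]; ims=[]
for c in cs:
    r=env.move_straight(w(X,(c-.0415,0,.048)),rate=.01,force_limit=3); s=st(str((c,r)))
    p=env.grab_frame('wrist')['image']; ims.append(cv2.resize(p[100:240,50:310],None,fx=1.5,fy=1.5))
    if r: break
if len(ims)%2: ims.append(ims[-1]*0)
m=np.vstack([np.hstack(ims[i:i+2]) for i in range(0,len(ims),2)])
cv2.imwrite('pics/'+sys.argv[1],m)
E
python3 step.py j1.png .052 .054 .0555 .057
```

```text
(0.052, False) 16.94 pos [0.6521 0.0738 0.0481] rot [-89.7   0.1  93.3] F [-2.03  1.7   1.32] op 0.239
(0.054, False) 17.34 pos [0.6547 0.074  0.048 ] rot [-89.8   0.1  93.3] F [-1.54 -0.13  0.98] op 0.242
(0.0555, False) 17.69 pos [0.6561 0.0741 0.0479] rot [-89.8   0.1  93.3] F [-1.38  0.51  1.01] op 0.24
(0.057, False) 18.04 pos [0.6576 0.0742 0.0479] rot [-89.8   0.1  93.3] F [-0.52 -0.62 -0.3 ] op 0.24
```

View pics/j1.png

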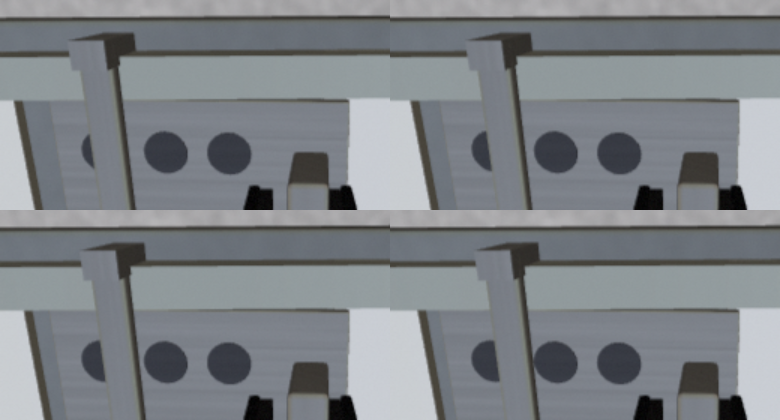

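```bash
python3 step.py j2.png .058 .059 .060 .061
```

```text
(0.058, False) 18.34 pos [0.6586 0.0743 0.0479] rot [-89.8   0.1  93.3] F [-0.42 -0.97 -0.33] op 0.239
(0.059, False) 18.64 pos [0.6595 0.0743 0.048 ] rot [-89.8   0.1  93.3] F [-1.1   0.25 -0.92] op 0.24
(0.06, False) 18.94 pos [0.6605 0.0744 0.048 ] rot [-89.8   0.1  93.3] F [-1.43 -0.83 -0.43] op 0.241
(0.061, False) 19.24 pos [0.6616 0.0744 0.048 ] rot [-89.8   0.1  93.3] F [-0.74 -0.13 -0.68] op 0.242
```

View pics/j2.png

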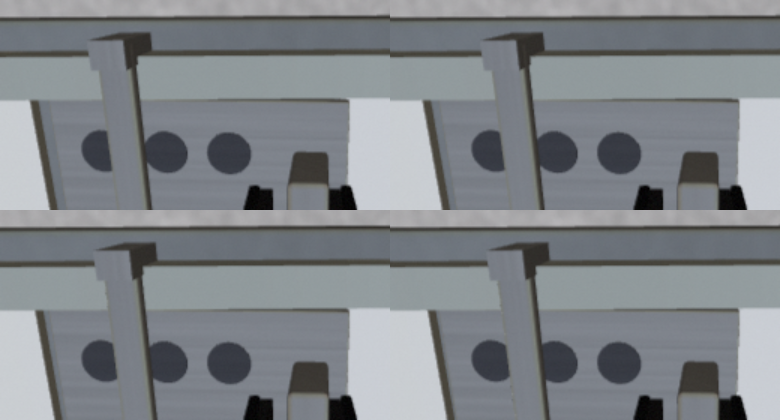

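```bash
python3 step.py j3.png .0617 .0624 .0631 .0638
```

```text
(0.0617, False) 19.54 pos [0.6621 0.0744 0.048 ] rot [-89.8   0.1  93.3] F [-1.01  0.12 -0.07] op 0.242
(0.0624, False) 19.84 pos [0.6629 0.0745 0.048 ] rot [-89.8   0.1  93.3] F [-1.26 -0.05 -0.24] op 0.24
(0.0631, False) 20.14 pos [0.6636 0.0745 0.048 ] rot [-89.8   0.1  93.3] F [-0.23 -0.21 -0.02] op 0.241
(0.0638, False) 20.44 pos [0.6643 0.0746 0.048 ] rot [-89.8   0.1  93.3] F [-1.4  -0.23 -0.55] op 0.24
```

View pics/j3.png

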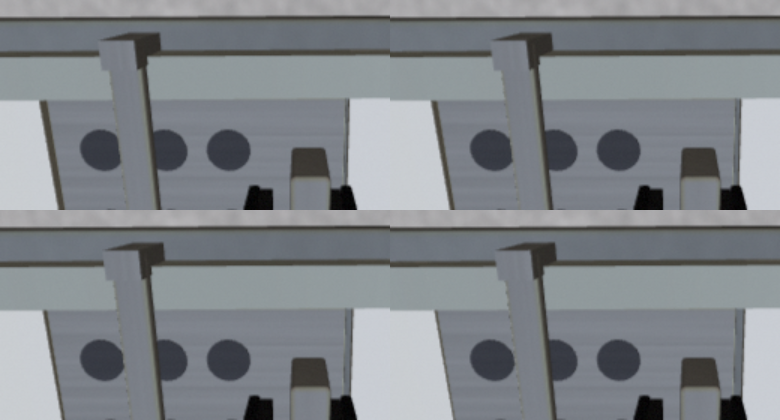

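```bash
python3 - <<'E'
from h import *
P,X=np.load('fit.npy')
c=.0638-.0415-.003
env.move_straight(w(X,(c,0,.048)),rate=.02); env.gripper_to(.35); st()
env.move_straight(w(X,(c,0,.12)),rate=.1)
t=w(X,(c+.02,.03,.24)); env.goto(t,[-90,0,90+np.degrees(X[2])]); st()
for n in ['wrist','scene','side']: snap(n,f'k_{n}.png')
a=cv2.imread('pics/k_scene.png');cv2.imwrite('pics/k1.png',cv2.resize(a[185:315,205:335],None,fx=4.5,fy=4.5,interpolation=3))
a=cv2.imread('pics/k_side.png');cv2.imwrite('pics/k2.png',cv2.resize(a[145:220,180:335],None,fx=5,fy=5,interpolation=3))
a=cv2.imread('pics/k_wrist.png');cv2.imwrite('pics/k3.png',cv2.resize(a[60:230,100:360],None,fx=3,fy=3,interpolation=3))
E
```

```text
21.31 pos [0.6613 0.0744 0.048 ] rot [-89.8   0.1  93.3] F [0.19 0.51 0.22] op 0.347
 22.74 pos [0.6792 0.1059 0.2398] rot [-90.   -0.   93.4] F [-0.19  0.01 -0.39] op 0.351
```

View pics/k1.png

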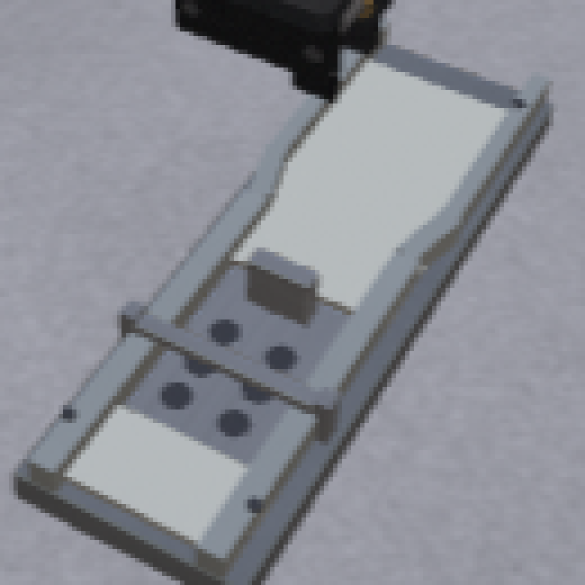

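View pics/k2.png

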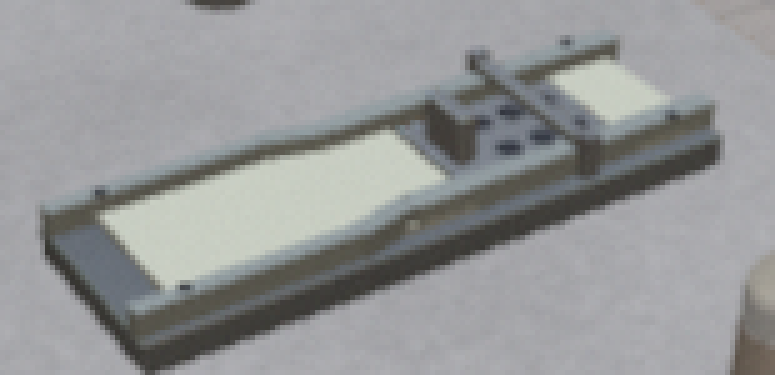

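View pics/k3.png

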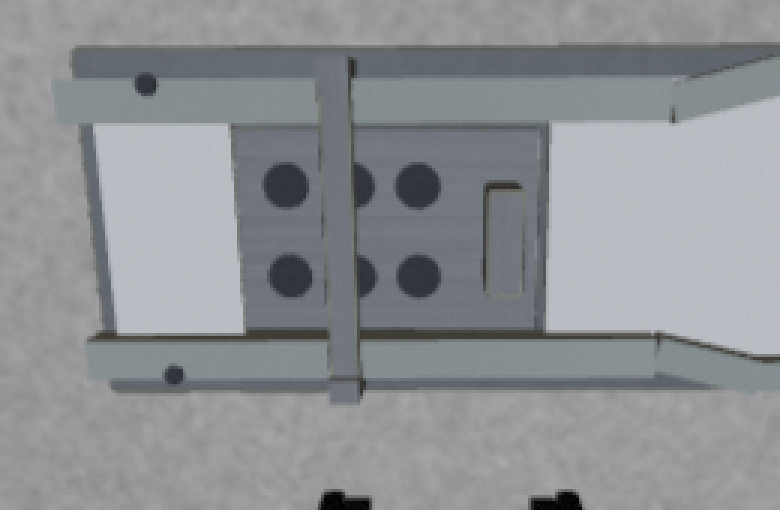

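```bash
python3 - <<'E'
from h import *
env.dwell(.3); st(); print(env.close_job())
E
```

```text
23.19 pos [0.6793 0.1053 0.2394] rot [-89.9   0.   93.4] F [ 0.64  0.41 -0.88] op 0.351
the job is handed in; nothing more can be done
None
```

The grey steel plate is in the pocket, and I handed the job in at about 23 s of the 54 s allowed.

**What I did:** I picked the plate up by its grip and set it flat on the landing; it touched down at about 4.5 N. I then opened the jaws slightly so they only straddled the grip. I pushed the plate through the taper and under the bar, moving in small steps at the end until it dropped in. I then backed off and lifted clear.

**Last checks:**
- **Seating:** In the wrist, scene and side pictures the plate lies level in the pocket, flush with the liner. There is a gap of a few millimetres behind it and almost none at the far wall.
- **Force:** While I was pushing, the wrist force at the end of each step never went above about 3 N, so it was not forced against the end. The drop showed in the pictures at about dock x = 60 mm but not in the force readings. I noticed it only after the last few small steps, so I pushed about 2 mm further, again with no rise in force.
- **Other objects:** I saw no contact with the glove box, gel bottle, cup or yellow look-alikes.

**One disagreement:** The dock's base turned out to be centred about 20 mm behind the stated dock origin. I took positions from the rails and bar instead, and these agreed with where the plate dropped.

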